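# Line up the reagent bottles by size

## Task

Line up the four amber reagent bottles on the tray in order of size, one standing centred on each black mat, with the smallest on the mat next to the blue block and the largest at the other end. Keep the bottles upright the whole time, and leave the glass beaker that stands among them where it is.

Things in the scene. Friction and masses are not known exactly. Their poses are not given: they have to be found in the camera images.
- bottle1_center (a point): the smallest of four round amber glass reagent bottles with white screw cap and blank white paper label: 30 mm in diameter, 46 mm tall over the cap, about 35 g. The body is a plain upright cylinder up to 33 mm from its foot, then a shoulder and a cap 23 mm wide. It stands upright on the bench in the loose row on the robot's side of the tray. The point is on its axis, half-way up (23 mm over its foot); z is up
- bottle2_center (a point): the second smallest of four round amber glass reagent bottles with white screw cap and blank white paper label: 38 mm in diameter, 60 mm tall over the cap, about 65 g. The body is a plain upright cylinder up to 43 mm from its foot, then a shoulder and a cap 29 mm wide. It stands upright on the bench in the loose row on the robot's side of the tray. The point is on its axis, half-way up (30 mm over its foot); z is up
- bottle3_center (a point): the second largest of four round amber glass reagent bottles with white screw cap and blank white paper label: 46 mm in diameter, 74 mm tall over the cap, about 110 g. The body is a plain upright cylinder up to 53 mm from its foot, then a shoulder and a cap 35 mm wide. It stands upright on the bench in the loose row on the robot's side of the tray. The point is on its axis, half-way up (37 mm over its foot); z is up
- bottle4_center (a point): the largest of four round amber glass reagent bottles with white screw cap and blank white paper label: 54 mm in diameter, 88 mm tall over the cap, about 170 g. The body is a plain upright cylinder up to 63 mm from its foot, then a shoulder and a cap 41 mm wide. It stands upright on the bench in the loose row on the robot's side of the tray. The point is on its axis, half-way up (44 mm over its foot); z is up
- mat_a_top (a point): round black rubber mat with a small white centre dot, 64 mm in diameter, 4 mm thick, fixed on the tray, at the tray's right-hand end as seen from the robot (-y). The point is the centre of its upper face, 22 mm above the bench. Mats a, b, c, d lie in this order in a nearly straight row, 75 to 95 mm apart; z up
- mat_b_top (a point): round black rubber mat with a small white centre dot, 64 mm in diameter, 4 mm thick, fixed on the tray, second from the right. The point is the centre of its upper face, 22 mm above the bench. The mats lie on a low metal tray, 110 by 468 mm, 18 mm high (rim 24 mm), beyond the bottles and turned up to 0.22 rad; y runs along it from a to d
- mat_c_top (a point): round black rubber mat with a small white centre dot, 64 mm in diameter, 4 mm thick, fixed on the tray, third from the right. The point is the centre of its upper face, 22 mm above the bench. Mats a, b, c, d lie in this order in a nearly straight row, 75 to 95 mm apart; z up
- mat_d_top (a point): round black rubber mat with a small white centre dot, 64 mm in diameter, 4 mm thick, fixed on the tray, at the tray's left-hand end (+y). The point is the centre of its upper face, 22 mm above the bench. Mats a, b, c, d lie in this order in a nearly straight row, 75 to 95 mm apart; z up
- start_top (a point): blue plastic block, 60 by 30 mm and 30 mm high, fixed on the tray at one of its ends, about 70 mm beyond either mat a or mat d: it marks the end where the row begins. A grey block of the same size is at the other end. The point is the centre of its upper face, 48 mm above the bench
- beaker_center (a point): empty clear glass beaker, 48 mm wide at the rim, 60 mm tall, loose among the bottles (as is a white jar with a red lid, 51 mm wide and 48 mm tall). In the row of bottles, beaker and jar, neighbours stand 90 mm or more apart, centre to centre. The point is on its axis, half-way up (30 mm over its foot)
Mind the look-alikes: they are no part of the job. Leave any pink look-alike of the part that bears bottle4_center alone.

How it is judged:
At the end, for the whole second after the job is handed in: From the mat beside the blue block to the other end stand the smallest, second smallest, second largest and largest bottle, each within 14 mm of the centre of its mat, its foot on the mat (6 mm), upright within 0.12 rad, at rest and released; the beaker is upright and within 30 mm of where it stood (((horizontal distance between start_top and mat_a_top below 0.12 m and horizontal distance between bottle1_center and mat_a_top below 0.014 m and z of bottle1_center in the frame of mat_a_top between 0.017 and 0.029 m and horizontal distance between bottle2_center and mat_b_top below 0.014 m and z of bottle2_center in the frame of mat_b_top between 0.024 and 0.036 m and horizontal distance between bottle3_center and mat_c_top below 0.014 m and z of bottle3_center in the frame of mat_c_top between 0.031 and 0.043 m and horizontal distance between bottle4_center and mat_d_top below 0.014 m and z of bottle4_center in the frame of mat_d_top between 0.038 and 0.05 m) or (horizontal distance between start_top and mat_d_top below 0.12 m and horizontal distance between bottle1_center and mat_d_top below 0.014 m and z of bottle1_center in the frame of mat_d_top between 0.017 and 0.029 m and horizontal distance between bottle2_center and mat_c_top below 0.014 m and z of bottle2_center in the frame of mat_c_top between 0.024 and 0.036 m and horizontal distance between bottle3_center and mat_b_top below 0.014 m and z of bottle3_center in the frame of mat_b_top between 0.031 and 0.043 m and horizontal distance between bottle4_center and mat_a_top below 0.014 m and z of bottle4_center in the frame of mat_a_top between 0.038 and 0.05 m)) and angle between each of bottle1_center, bottle2_center, bottle3_center, bottle4_center's own z axis and vertical below 0.12 rad and linear speed of each of bottle1, bottle2, bottle3, bottle4 below 0.02 m/s and angular speed of each of bottle1, bottle2, bottle3, bottle4 below 0.2 rad/s and contact force between each of bottle1, bottle2, bottle3, bottle4 and the fingers below 0.1 N and distance of beaker_center from where it was at the start of the episode below 0.03 m and angle between beaker_center's own z axis and vertical below 0.2 rad); the robot touches nothing.
It fails at once if a bottle is tipped by more than 0.7 rad (angle between any of bottle1_center, bottle2_center, bottle3_center, bottle4_center's own z axis and vertical above 0.7 rad).
It fails at once if the beaker is pushed more than 50 mm away or knocked over (distance of beaker_center from where it was at the start of the episode above 0.05 m or angle between beaker_center's own z axis and vertical above 0.7 rad).
It also fails if it takes over 101 s, if anything falls off the work surface, if the arm or the gripper's body presses on something with over 40 N, if the wrist force passes 120 N, or if a joint passes its speed limit or range.

## Robot

A 7-joint arm with a two-finger parallel gripper is mounted at the origin on the work surface. World frame = base frame: x ahead of the robot, y to its left, z up, the work surface at z = 0. Lengths are in m, angles in rad, forces in N, time in s.
With the tool pointing down it reaches from about 0.425 to 1.025 m from the base axis. Payload 9.4 kg.
Tool frame: the origin (TCP) lies at the very end of the fingers, on their centre line; the grasp point (between the pads) lies 19 mm behind it; x points along the fingers, z is the direction in which the jaws open and shut, and the axes are right-handed (so a half turn about x gives the same grasp; the last joint's range is limited). The gripper opens to 85 mm and grips with 20 to 120 N. Pads are 22 mm wide; open, the fingers measure 114 mm over their backs; the gripper's body (76 mm by 85 mm) begins 54 mm behind the grasp point. The pads swing forward as they close: fully open they stand 13 mm farther back than shut.
Start: joints at [-1.302, 0.599, -0.003, 1.599, 0.002, 0.943, -0.08], TCP at [0.246, 0.682, 0.231] pointing down, gripper open.
Joint ranges: [-2.57, 2.57], [-0.35, 1.97], [-1.29, 1.29], [0.11, 2.56], [-1.05, 4.19], [0.11, 1.86], [-2.63, 2.63]. Speed limits (rad/s): [2.22, 2.22, 3.01, 3.01, 3.14, 3.14, 3.14].

## Interface

Orientations are given as [roll, pitch, yaw] about the fixed x, y, z axes, in that order (R = Rz(yaw) Ry(pitch) Rx(roll)).
In Python, from rig import arm gives the robot as it stands.
- The arm moves only by the tool jog_arm, never from a script. Its arguments are lists of equal length, an entry for each row: "delta_rot": the turn, a rotation vector about the tool's x, y, z normalised to -1 to 1, where 1 is 0.12 rad, a list of three; "translation": the shift along the tool's x, y, z normalised to -1 to 1, where 1 is 4 cm, a list of three; "claw": the opening, from 0 (shut) to 1 (fully open). A call has 1 to 8 rows; each row shifts and turns the pose as measured when the row begins, along the tool's axes as they then stand; what a row does not reach is not made up. A row lasts 1/10 s, in which the tool goes at most 50 mm and 8.59 degrees, less where a joint would pass 70% of its speed; a pose out of reach is approached as far as the arm can. A call with a number of a shift or a turn outside -1 to 1 is refused whole. A call with a gripper value outside its range is refused whole. The fingers move at their own pace and stop on an object; the grip force is fixed at half the most. Time passes only in rows, so rows that do not move let the fingers close. It gives the time, the measured TCP pose, the force and the opening at its end, in the units of the state.
- arm.get_state(): the state, without advancing time (a new reading comes with each control period).
- arm.camera(name): name is "scene" or "top" or "wrist"; returns a dict with "image" (420x560x3 uint8, red, green, blue), "fx", "fy", "cx", "cy" (pixels), "k1" (the pictures are not rectified: a ray, as slopes to the right and down, at radius r is drawn at 1 + k1 r^2 times it, then the intrinsics apply), "position" and "orientation" of the camera in the world; the wrist camera has in their place "mount" (4x4, takes a point from camera to tool coordinates, whose origin is the TCP and whose axes are the tool frame's). Camera axes: x right, y down, z forward; pixel columns grow to the right and rows downward; lengths in m; the calibration is good to about 2 mm. A picture is of the moment at which its call begins: read the wrist's pose just before it. There is no depth.
- arm.sign_off(): hands the job in, once; it reports no verdict.
The state is a dict: "time_s": time; "joint_pos": joint angles; "joint_vel": joint speeds; "joint_torque": joint torques, N m; "eef_pos": TCP position; "tool_rot": TCP orientation; "wrist_force": force on the tool from outside, world axes, zero at the start; "ft_torque": the same for the moment, N m; "grip_width": finger opening in m.
Only numpy, scipy, OpenCV 4.12 (cv2) and the standard library are available. Lean on these libraries where they do the work, as an engineer would, in place of code of your own. Each camera call takes 0.05 s, during which the arm holds its last target.

## Working session

There is one attempt and no reset: what is moved stays moved. The work goes in short steps, Python scripts to look and compute and a tool call to move; the robot and the scene stay as the last step left them, time stands still between calls to the robot, and variables do not carry over. Pictures are saved under pics/ and viewed, and the job is handed in when it is done.

Besides the shell and the picture viewer there is one more tool, called as name(argument=value, ...), one argument or row to a line, values as JSON. jog_arm: Moves the arm, as the interface text tells. Scaled input: -1 to 1 covers 4 cm each way for a shift and 0.12 rad each way for a turn. Its arguments: {"type":"object","properties":{"delta_rot":{"type":"array"},"translation":{"type":"array"},"claw":{"type":"array"}},"required":["delta_rot","translation","claw"]}

```bash
mkdir -p pics; ls; python3 - <<'E'
from rig import arm
import cv2,json,pickle
s=arm.get_state();print(s)
for n in ["top","scene"]:
    c=arm.camera(n);pickle.dump(c,open(f'{n}0.pkl','wb'))
    cv2.imwrite(f'pics/{n}0.png',c['image'][:,:,::-1])
    print({k:v for k,v in c.items() if k!='image'})
E
```

```text
pics
{'time_s': 0.0, 'joint_pos': array([-1.30170693,  0.6001661 , -0.00253539,  1.60015286,  0.00180297,
        0.94287761, -0.07980106]), 'joint_vel': array([-9.10176310e-04,  7.30980974e-04, -9.46936986e-04,  4.51054291e-04,
       -5.87462393e-04, -4.67123571e-05, -3.47782832e-04]), 'joint_torque': array([ 2.15367392e-03, -7.76458311e+01,  1.56592391e+00, -2.58008552e+01,
        1.23894168e-02,  9.15941200e-03, -6.55440843e-06]), 'eef_pos': array([0.24559003, 0.68162637, 0.23037925]), 'tool_rot': array([-3.04592362,  1.56919445, -1.82086395]), 'wrist_force': array([ 0.0911444 , -0.40627373,  1.46224264]), 'ft_torque': array([-0.01971111, -0.01454186,  0.0253688 ]), 'grip_width': 0.08516060356028318}
{'fx': 393.3311850780257, 'fy': 393.3311850780257, 'cx': 284.891917679008, 'cy': 206.73227225458572, 'k1': -0.01714598567868695, 'position': array([0.34715613, 0.02561542, 1.0672306 ]), 'orientation': array([-2.98145644,  0.01401752, -1.552769  ])}
{'fx': 446.68559282712005, 'fy': 446.68559282712005, 'cx': 270.84753737148515, 'cy': 207.45426158899022, 'k1': 0.04464601367486429, 'position': array([ 1.16316809, -0.25901587,  0.80507117]), 'orientation': array([-2.3894052 ,  0.01932341,  1.12284187])}
```

View pics/top0.png

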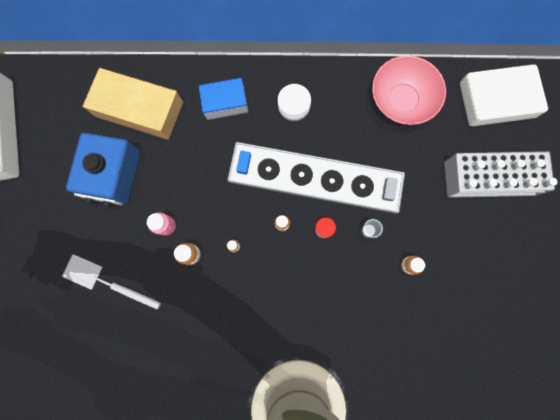

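View pics/scene0.png

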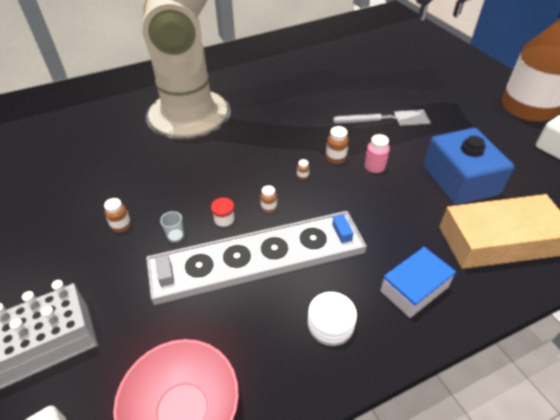

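```bash
cat > h.py <<'E'
import numpy as np,pickle
from scipy.spatial.transform import Rotation as R
def rot(o): return R.from_euler('xyz',o).as_matrix()
def ray(c,u,v):
    d=np.array([(u-c['cx'])/c['fx'],(v-c['cy'])/c['fy']]);s=d.copy()
    for _ in range(20): s=d/(1+c['k1']*(s@s))
    return np.array([s[0],s[1],1.])
def atz(c,u,v,z):
    w=rot(c['orientation'])@ray(c,u,v);p=np.array(c['position'])
    return p+w*(z-p[2])/w[2]
def proj(c,X):
    q=rot(c['orientation']).T@(np.array(X)-c['position']);s=q[:2]/q[2];s=s*(1+c['k1']*(s@s))
    return np.array([c['cx']+c['fx']*s[0],c['cy']+c['fy']*s[1]])
E
python3 - <<'E'
import pickle,cv2
a=pickle.load(open('top0.pkl','rb'))['image'];b=pickle.load(open('scene0.pkl','rb'))['image']
cv2.imwrite('pics/t1.png',cv2.resize(a[130:290,140:440],None,fx=2.66,fy=2.66,interpolation=cv2.INTER_CUBIC)[:,:,::-1])
cv2.imwrite('pics/s1.png',cv2.resize(b[110:310,90:410],None,fx=2.5,fy=2.5,interpolation=cv2.INTER_CUBIC)[:,:,::-1])
E
```

```text
(no output)
```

View pics/t1.png

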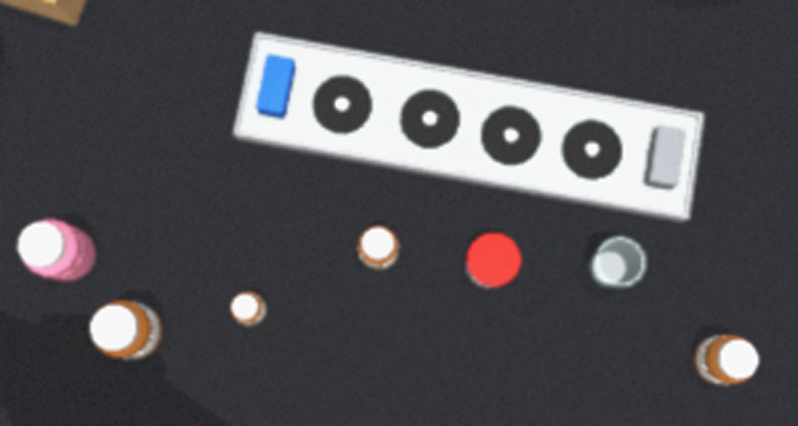

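View pics/s1.png

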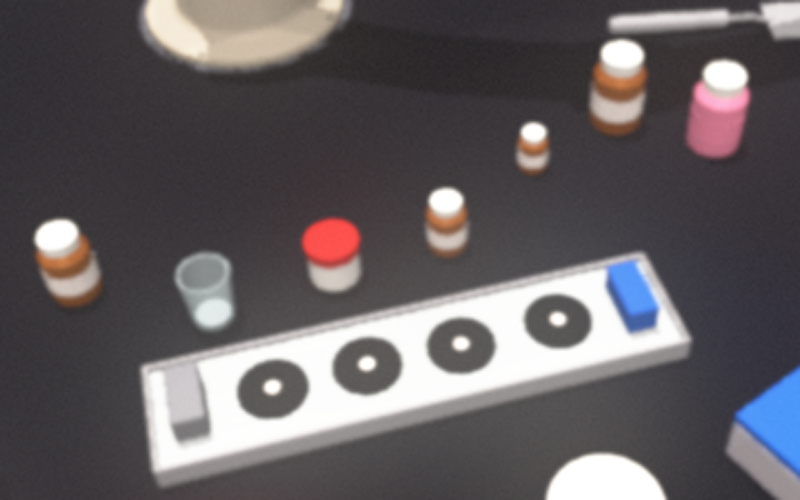

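```bash
cat > m.py <<'E'
from h import *
import cv2
def blob(img,u,v,thr,r=14,floor=None):
    x0,y0=int(u-r),int(v-r);im=img[y0:y0+2*r+1,x0:x0+2*r+1].astype(float).min(2)
    m=(im>thr).astype(np.uint8);n,l,st,ce=cv2.connectedComponentsWithStats(m,connectivity=4)
    # nearest to u,v
    k=min([i for i in range(1,n) if st[i,4]>3],key=lambda i:np.hypot(ce[i][0]+x0-u,ce[i][1]+y0-v))
    return ce[k][0]+x0,ce[k][1]+y0,st[k,4]
if __name__=='__main__':
    T=pickle.load(open('top0.pkl','rb'));S=pickle.load(open('scene0.pkl','rb'))
    t=lambda x,y:(140+x/2.66,130+y/2.66); s=lambda x,y:(90+x/2.5,110+y/2.5)
    L={'b1':(t(247,307),s(533,133),.046),'b2':(t(377,246),s(446,201),.060),'b3':(t(738,359),s(58,238),.074),'b4':(t(114,328),s(622,57),.088),
     'd':(t(342,104),s(558,319),.022),'c':(t(430,118),s(461,343),.022),'b':(t(511,135),s(367,363),.022),'a':(t(592,149),s(272,387),.022),
     'pink':(t(41,244),s(724,77),.088)}
    for k,(p,q,z) in L.items():
        th=200 if k[0] in 'bp' and len(k)>1 else 150
        for thr in (th,):
            a=blob(T['image'],*p,thr,9 if len(k)==1 else 14);b=blob(S['image'],*q,thr,8 if len(k)==1 else 12)
            print(k,np.round(a,1),np.round(b,1),np.round(atz(T,a[0],a[1],z),4),np.round(atz(S,b[0],b[1],z),4))
    print('beaker',atz(T,*t(618,262),.06),atz(S,*s(204,272),.06)); print('jar',atz(T,*t(494,260),.048),atz(S,*s(331,243),.048))
E
python3 m.py
```

```text
b1 [231.6 244.8  64. ] [303.  162.6  54. ] [0.4095 0.1795 0.046 ] [0.4118 0.1772 0.046 ]
b2 [281.6 221.  105. ] [267.8 190.2 100. ] [0.4721 0.0506 0.06  ] [0.4749 0.0478 0.06  ]
b3 [417.3 264.6 159. ] [112.3 203.9 160. ] [ 0.3665 -0.2902  0.074 ] [ 0.3689 -0.292   0.074 ]
b4 [182.2 252.7 220. ] [338.5 131.7 148. ] [0.3853 0.2957 0.088 ] [0.3884 0.2926 0.088 ]
d [268.  168.7  22. ] [312.9 237.1  31. ] [0.6203 0.0913 0.022 ] [0.6213 0.0898 0.022 ]
c [301.1 173.9  22. ] [274.  246.8  33. ] [0.6071 0.0008 0.022 ] [ 0.6069 -0.0008  0.022 ]
b [331.8 180.2  20. ] [236.3 255.   38. ] [ 0.5906 -0.0827  0.022 ] [ 0.5904 -0.0844  0.022 ]
a [362.1 185.7  21. ] [198.7 264.4  38. ] [ 0.5768 -0.165   0.022 ] [ 0.5774 -0.1666  0.022 ]
pink [154.8 221.6 221. ] [379.8 140.2 159. ] [0.462  0.3698 0.088 ] [0.4661 0.3663 0.088 ]
beaker [ 0.45656468 -0.18267281  0.06      ] [ 0.459892   -0.18370649  0.06      ]
jar [ 0.45786704 -0.06424227  0.048     ] [ 0.46678663 -0.06578147  0.048     ]
```

```bash
cat > st.py <<'E'
from h import *
from rig import arm
import sys
s=arm.get_state();M=rot(s['tool_rot'])
print('t',round(s['time_s'],2),'p',np.round(s['eef_pos'],4),'grip',round(s['grip_width'],4),'F',np.round(s['wrist_force'],1),'j7',np.round(s['joint_pos'],2))
if len(sys.argv)==1: print(np.round(M,3))
if len(sys.argv)>3:
    # target pos, yaw psi: tool x down, z axis = (cos psi, sin psi,0)
    d=M.T@(np.array([float(a) for a in sys.argv[1:4]])-s['eef_pos'])
    psi=float(sys.argv[4]) if len(sys.argv)>4 else 0.
    z=np.array([np.cos(psi),np.sin(psi),0]);x=np.array([0,0,-1.]);y=np.cross(z,x)
    T=np.column_stack([x,y,z]);rv=R.from_matrix(M.T@T).as_rotvec()
    print('shift units (tool)',np.round(d/.04,2),' rot units',np.round(rv/.12,2))
E
python3 st.py; python3 st.py .387 .294 .23 0;python3 st.py .387 .294 .23 3.1416
```

```text
t 0.1 p [0.2456 0.6817 0.2305] grip 0.0856 F [-0.1  1.2 -0.4] j7 [-1.3   0.6  -0.    1.6   0.    0.94 -0.08]
[[-0.    -0.941  0.339]
 [-0.001  0.339  0.941]
 [-1.    -0.    -0.001]]
t 0.1 p [0.2456 0.6817 0.2305] grip 0.0856 F [-0.1  1.2 -0.4] j7 [-1.3   0.6  -0.    1.6   0.    0.94 -0.08]
shift units (tool) [ 0.02 -6.61 -7.92]  rot units [ 1.021e+01 -1.000e-02  1.000e-02]
t 0.1 p [0.2456 0.6817 0.2305] grip 0.0856 F [-0.1  1.2 -0.4] j7 [-1.3   0.6  -0.    1.6   0.    0.94 -0.08]
shift units (tool) [ 0.02 -6.61 -7.92]  rot units [-1.597e+01 -1.000e-02 -1.000e-02]
```

jog_arm(
  delta_rot=[
    [1,0,0],
    [1,0,0],
    [1,0,0],
    [1,0,0],
    [1,0,0],
    [1,0,0],
    [1,0,0],
    [1,0,0],
  ],
  translation=[
    [0,0,-1],
    [0,0,-1],
    [0,0,-1],
    [0,0,-1],
    [0,0,-1],
    [0,0,-1],
    [0,0,-1],
    [0,0,-1],
  ],
  claw=[1,1,1,1,1,1,1,1],
)

```text
time_s: 0.9
eef_pos: [0.0283, 0.4541, 0.2269]
tool_rot: [-1.883, 1.565, -1.665]
wrist_force: [-0.7, 1.4, 1.0]
grip_width: 0.0854
```

```bash
python3 st.py .387 .294 .2 -.17
```

```text
t 0.9 p [0.0283 0.4541 0.2269] grip 0.0854 F [-0.7  1.4  1. ] j7 [-1.83  0.29  0.25  2.21 -0.12  0.66 -1.27]
shift units (tool) [ 0.69 -5.85  7.89]  rot units [ 3.24 -0.01  0.04]
```

jog_arm(
  delta_rot=[
    [1,0,0],
    [1,0,0],
    [1,0,0],
    [0.3,0,0],
    [0,0,0],
    [0,0,0],
    [0,0,0],
    [0,0,0],
  ],
  translation=[
    [0,0,1],
    [0,0,1],
    [0,0,1],
    [0,-0.3,1],
    [0,-0.3,1],
    [0,-0.3,1],
    [0,-0.3,1],
    [0,-0.3,1],
  ],
  claw=[1,1,1,1,1,1,1,1],
)

```text
time_s: 1.7
eef_pos: [0.3257, 0.3762, 0.2252]
tool_rot: [-2.001, 1.563, -2.16]
wrist_force: [0.4, -0.1, -0.7]
grip_width: 0.0855
```

```bash
python3 st.py .387 .294 .2 -.17
```

```text
t 1.7 p [0.3257 0.3762 0.2252] grip 0.0855 F [ 0.4 -0.1 -0.7] j7 [-1.26  0.36  0.39  2.13 -0.21  0.7  -0.89]
shift units (tool) [ 0.64 -1.78  1.84]  rot units [ 0.09 -0.03  0.06]
```

jog_arm(
  delta_rot=[
    [0.1,0,0.05],
    [0,0,0],
    [0,0,0],
    [0,0,0],
  ],
  translation=[
    [0.2,-0.9,0.9],
    [0.2,-0.9,0.9],
    [0.2,0,0.05],
    [0,0,0],
  ],
  claw=[1,1,1,1],
)

```text
time_s: 2.1
eef_pos: [0.3915, 0.2903, 0.2014]
tool_rot: [-1.164, 1.57, -1.345]
wrist_force: [0.6, 0.3, -0.0]
grip_width: 0.0856
```

```bash
python3 st.py .387 .294 .2 -.17; cat > w.py <<'E'
from h import *
from rig import arm
import sys,cv2
s=arm.get_state();c=arm.camera('wrist');M=np.eye(4);M[:3,:3]=rot(s['tool_rot']);M[:3,3]=s['eef_pos']
W=M@c['mount'];c['position']=W[:3,3];c['orientation']=R.from_matrix(W[:3,:3]).as_euler('xyz')
pickle.dump(c,open(f'{sys.argv[1]}.pkl','wb'));cv2.imwrite(f'pics/{sys.argv[1]}.png',c['image'][:,:,::-1])
print(np.round(c['position'],3),np.round(W[:3,:3],2))
E
python3 w.py w1
```

```text
t 2.1 p [0.3915 0.2903 0.2014] grip 0.0856 F [ 0.6  0.3 -0. ] j7 [-1.04  0.38  0.38  2.18 -0.24  0.62 -0.67]
shift units (tool) [ 0.03  0.07 -0.13]  rot units [-0.09  0.    0.  ]
[0.403 0.354 0.344] [[ 0.98 -0.17 -0.05]
 [-0.18 -0.95 -0.25]
 [ 0.    0.26 -0.97]]
```

View pics/w1.png

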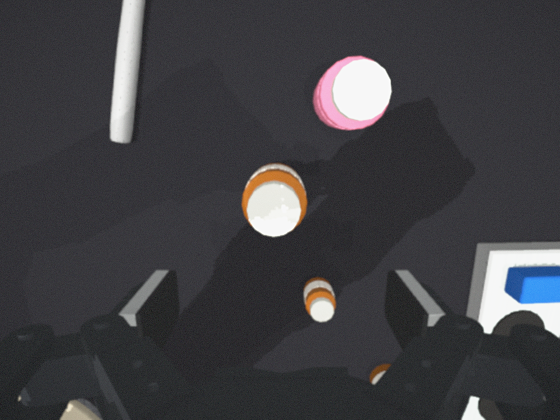

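```bash
python3 - <<'E'
from m import *
c=pickle.load(open('w1.pkl','rb'))
for n,u,v,z in (('b4',274,209,.088),('b1',322,310,.046),('pink',362,88,.088)):
    b=blob(c['image'],u,v,170,40 if n!='b1' else 20);print(n,b,atz(c,b[0],b[1],z))
E
```

```text
b4 (np.float64(273.37687555163285), np.float64(209.02603706972639), np.int32(2266)) [0.38591155 0.29556483 0.088     ]
b1 (np.float64(321.55121951219513), np.float64(309.87560975609756), np.int32(410)) [0.40999565 0.17999493 0.046     ]
pink (np.float64(355.4008), np.float64(91.40666666666667), np.int32(3750)) [0.45829549 0.36854806 0.088     ]
```

jog_arm(
  delta_rot=[
    [0,0,0],
    [0,0,0],
    [0,0,0],
    [0,0,0],
    [0,0,0],
    [0,0,0],
  ],
  translation=[
    [0,0.1,-0.16],
    [0,0,0],
    [1,0,0],
    [1,0,0],
    [1,0,0],
    [0,0,0],
  ],
  claw=[1,1,1,1,1,1],
)

```text
time_s: 2.75
eef_pos: [0.3825, 0.3062, 0.0812]
tool_rot: [1.181, 1.562, 1.016]
wrist_force: [-0.9, -0.4, -0.1]
grip_width: 0.0856
```

```bash
python3 st.py .386 .295 .026 -.17
```

```text
t 2.75 p [0.3825 0.3062 0.0812] grip 0.0856 F [-0.9 -0.4 -0.1] j7 [-0.93  0.58  0.21  2.27 -0.38  0.31 -0.56]
shift units (tool) [ 1.38 -0.27  0.13]  rot units [ 0.04  0.03 -0.07]
```

jog_arm(
  delta_rot=[
    [0,0,-0.05],
    [0,0,0],
    [0,0,0],
    [0,0,0],
  ],
  translation=[
    [0,-0.27,0.1],
    [0,0,0],
    [0.5,0,0],
    [0,0,0],
  ],
  claw=[1,1,1,1],
)

```text
time_s: 3.15
eef_pos: [0.3857, 0.2968, 0.0664]
tool_rot: [0.755, 1.562, 0.593]
wrist_force: [-0.7, -0.3, 0.0]
grip_width: 0.0852
```

```bash
python3 st.py .386 .295 .026 -.17
```

```text
t 3.15 p [0.3857 0.2968 0.0664] grip 0.0852 F [-0.7 -0.3  0. ] j7 [-0.9   0.61  0.18  2.28 -0.39  0.27 -0.53]
shift units (tool) [ 1.01 -0.05  0.01]  rot units [ 0.06  0.05 -0.05]
```

jog_arm(
  delta_rot=[
    [0,0,-0.05],
    [0,0,0],
    [0,0,0],
    [0,0,0],
  ],
  translation=[
    [0.5,0,0],
    [0.4,-0.05,0],
    [0.2,0,0],
    [0,0,0],
  ],
  claw=[1,1,1,1],
)

```text
time_s: 3.55
eef_pos: [0.3887, 0.2978, 0.0285]
tool_rot: [0.589, 1.555, 0.427]
wrist_force: [-0.3, -0.3, 0.7]
grip_width: 0.0854
```

```bash
python3 st.py .386 .295 .026 -.17
```

```text
t 3.55 p [0.3887 0.2978 0.0285] grip 0.0854 F [-0.3 -0.3  0.7] j7 [-0.85  0.68  0.12  2.3  -0.42  0.17 -0.51]
shift units (tool) [ 0.06 -0.08 -0.06]  rot units [ 0.06  0.11 -0.07]
```

jog_arm(
  delta_rot=[
    [0,0,0],
    [0,0,0],
    [0,0,0],
    [0,0,0],
    [0,0,0],
    [0,0,0],
    [0,0,0],
  ],
  translation=[
    [0,-0.07,-0.05],
    [0,0,0],
    [0,0,0],
    [0,0,0],
    [0,0,0],
    [0,0,0],
    [0,0,0],
  ],
  claw=[1,0.75,0.65,0.5,0.4,0.4,0.4],
)

```text
time_s: 4.25
eef_pos: [0.3868, 0.2962, 0.0325]
tool_rot: [0.674, 1.552, 0.512]
wrist_force: [-0.1, 0.2, -1.7]
grip_width: 0.0524
```

```bash
python3 st.py .386 .295 .2 -.17; python3 w.py w2
```

```text
t 4.25 p [0.3868 0.2962 0.0325] grip 0.0524 F [-0.1  0.2 -1.7] j7 [-0.85  0.67  0.12  2.3  -0.42  0.17 -0.51]
shift units (tool) [-4.19  0.02  0.05]  rot units [ 0.07  0.12 -0.1 ]
[0.394 0.359 0.176] [[ 0.99 -0.16 -0.02]
 [-0.16 -0.96 -0.25]
 [ 0.02  0.25 -0.97]]
```

View pics/w2.png

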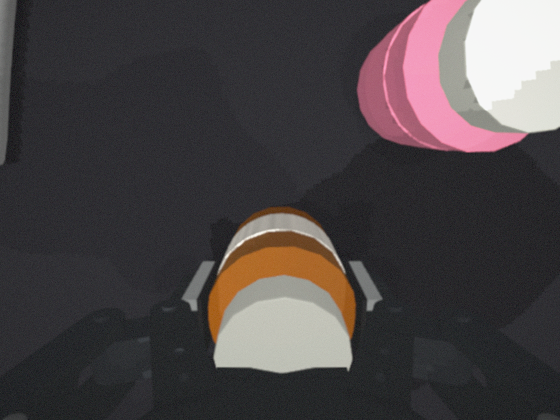

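jog_arm(
  delta_rot=[
    [0,0,0],
    [0,0.1,-0.1],
    [0,0,0],
    [0,0,0],
    [0,0,0],
    [0,0,0],
  ],
  translation=[
    [-0.5,0,0],
    [-0.8,0,0],
    [-0.8,0,0],
    [-0.8,0,0],
    [-0.8,0,0],
    [0,0,0],
  ],
  claw=[0.4,0.4,0.4,0.4,0.4,0.4],
)

```text
time_s: 4.9
eef_pos: [0.3851, 0.2946, 0.1838]
tool_rot: [-1.831, 1.565, -1.994]
wrist_force: [-1.2, -0.3, -1.8]
grip_width: 0.0521
```

```bash
python3 st.py .577 -.166 .17 -.17;python3 st.py .577 .296 .17 -.17; 
```

```text
t 4.9 p [0.3851 0.2946 0.1838] grip 0.0521 F [-1.2 -0.3 -1.8] j7 [-1.05  0.41  0.39  2.2  -0.27  0.58 -0.63]
shift units (tool) [  0.39 -10.58   6.61]  rot units [ 0.06 -0.01  0.04]
t 4.9 p [0.3851 0.2946 0.1838] grip 0.0521 F [-1.2 -0.3 -1.8] j7 [-1.05  0.41  0.39  2.2  -0.27  0.58 -0.63]
shift units (tool) [0.33 0.82 4.73]  rot units [ 0.06 -0.01  0.04]
```

jog_arm(
  delta_rot=[
    [0,0,0],
    [0,0,0],
    [0,0,0],
    [0,0,0],
    [0,0,0],
    [0,0,0],
    [0,0,0],
    [0,0,0],
  ],
  translation=[
    [0,-0.3,0.3],
    [0,-0.6,0.6],
    [0,-0.8,0.7],
    [0,-0.8,0.7],
    [0,-0.8,0.7],
    [0,-0.8,0.7],
    [0,-0.8,0.7],
    [0,-0.8,0.6],
  ],
  claw=[0.4,0.4,0.4,0.4,0.4,0.4,0.4,0.4],
)

```text
time_s: 5.7
eef_pos: [0.5471, 0.0363, 0.1776]
tool_rot: [-2.645, 1.561, -2.791]
wrist_force: [0.6, 0.5, -2.5]
grip_width: 0.0528
```

```bash
python3 st.py .577 -.166 .17 -.17
```

```text
t 5.7 p [0.5471 0.0363 0.1776] grip 0.0528 F [ 0.6  0.5 -2.5] j7 [-0.41  0.48  0.34  2.07 -0.26  0.64 -0.04]
shift units (tool) [ 0.2  -4.89  1.48]  rot units [ 0.2  -0.07  0.04]
```

jog_arm(
  delta_rot=[
    [0.1,0,0],
    [0.1,0,0],
    [0,-0.05,0],
    [0,0,0],
    [0,0,0],
    [0,0,0],
    [0,0,0],
    [0,0,0],
  ],
  translation=[
    [0,-0.8,0.25],
    [0,-0.8,0.25],
    [0,-0.8,0.25],
    [0,-0.8,0.25],
    [0,-0.6,0.25],
    [0,-0.5,0.2],
    [0,-0.3,0],
    [0,0,0],
  ],
  claw=[0.4,0.4,0.4,0.4,0.4,0.4,0.4,0.4],
)

```text
time_s: 6.5
eef_pos: [0.5717, -0.169, 0.1679]
tool_rot: [-2.604, 1.556, -2.783]
wrist_force: [-1.1, -0.2, -1.3]
grip_width: 0.0526
```

```bash
python3 st.py .577 -.166 .085 -.17
```

```text
t 6.5 p [ 0.5717 -0.169   0.1679] grip 0.0526 F [-1.1 -0.2 -1.3] j7 [-0.03  0.55  0.33  1.97 -0.26  0.68  0.27]
shift units (tool) [2.07 0.11 0.14]  rot units [-0.08 -0.11  0.06]
```

jog_arm(
  delta_rot=[
    [-0.08,-0.1,0.05],
    [0,0,0],
    [0,0,0],
    [0,0,0],
    [0,0,0],
    [0,0,0],
  ],
  translation=[
    [0,0.1,0.13],
    [0.6,0,0],
    [0.6,0,0],
    [0.6,0,0],
    [0.3,0,0],
    [0,0,0],
  ],
  claw=[0.4,0.4,0.4,0.4,0.4,0.4],
)

```text
time_s: 7.1
eef_pos: [0.5796, -0.1553, 0.0805]
tool_rot: [1.203, 1.565, 1.045]
wrist_force: [-0.3, 0.3, -1.5]
grip_width: 0.0525
```

```bash
python3 st.py .577 -.166 .0545 -.17
```

```text
t 7.1 p [ 0.5796 -0.1553  0.0805] grip 0.0525 F [-0.3  0.3 -1.5] j7 [ 0.01  0.66  0.24  2.02 -0.33  0.49  0.33]
shift units (tool) [ 0.65 -0.28 -0.02]  rot units [ 0.1   0.02 -0.04]
```

jog_arm(
  delta_rot=[
    [0,0,0],
    [0,0,0],
    [0,0,0],
    [0,0,0],
  ],
  translation=[
    [0,-0.3,0],
    [0.3,-0.05,0],
    [0.15,0,0],
    [0,0,0],
  ],
  claw=[0.4,0.4,0.4,0.4],
)

```text
time_s: 7.5
eef_pos: [0.579, -0.1696, 0.0635]
tool_rot: [0.723, 1.563, 0.566]
wrist_force: [-0.3, -0.1, -1.7]
grip_width: 0.0524
```

```bash
python3 st.py .577 -.166 .0545 -.17
```

```text
t 7.5 p [ 0.579  -0.1696  0.0635] grip 0.0524 F [-0.3 -0.1 -1.7] j7 [ 0.05  0.69  0.22  2.02 -0.33  0.46  0.36]
shift units (tool) [ 0.22  0.08 -0.06]  rot units [ 0.11  0.05 -0.04]
```

jog_arm(
  delta_rot=[
    [0,0,0],
    [0,0,0],
    [0,0,0],
  ],
  translation=[
    [0.12,0.08,-0.06],
    [0.1,0,0],
    [0,0,0],
  ],
  claw=[0.4,0.4,0.4],
)

```text
time_s: 7.8
eef_pos: [0.5773, -0.1658, 0.0545]
tool_rot: [0.674, 1.562, 0.517]
wrist_force: [-0.3, 0.6, -1.5]
grip_width: 0.0526
```

```bash
python3 st.py .577 -.166 .0545 -.17; python3 - <<'E'
from h import *
from rig import arm
import cv2
c=arm.camera('top');pickle.dump(c,open('top1.pkl','wb'))
print(proj(c,(.577,-.166,.11)))
cv2.imwrite('pics/top1.png',c['image'][:,:,::-1])
c=arm.camera('scene');cv2.imwrite('pics/sc1.png',c['image'][:,:,::-1])
E
```

```text
t 7.8 p [ 0.5773 -0.1658  0.0545] grip 0.0526 F [-0.3  0.6 -1.5] j7 [ 0.05  0.7   0.21  2.03 -0.34  0.44  0.36]
shift units (tool) [-0.   -0.01 -0.01]  rot units [ 0.11  0.06 -0.05]
[368.90083005 178.09973473]
```

View pics/sc1.png

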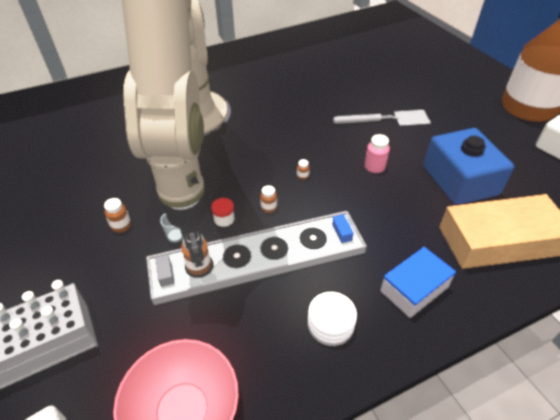

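```bash
python3 - <<'E'
import cv2
a=cv2.imread('pics/sc1.png')[160:300,90:290];b=cv2.imread('pics/scene0.png')[160:300,90:290]
import numpy as np
cv2.imwrite('pics/z1.png',cv2.resize(np.hstack([a,b]),None,fx=2,fy=2,interpolation=cv2.INTER_CUBIC))
E
```

```text
(no output)
```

View pics/z1.png

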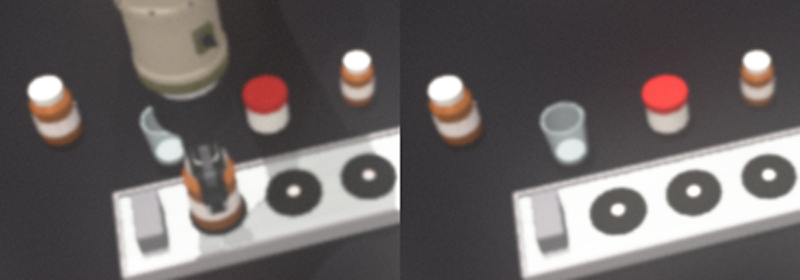

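jog_arm(
  delta_rot=[
    [0,0,0],
    [0,0,0],
    [0,0,0],
  ],
  translation=[
    [0.06,0,0],
    [0,0,0],
    [0,0,0],
  ],
  claw=[0.4,0.4,0.4],
)

```text
time_s: 8.2
eef_pos: [0.578, -0.1664, 0.0548]
tool_rot: [0.52, 1.56, 0.362]
wrist_force: [-0.5, 0.2, -1.6]
grip_width: 0.0527
```

```bash
python3 st.py .577 -.166 .0545 -.17; 
```

```text
t 8.2 p [ 0.578  -0.1664  0.0548] grip 0.0527 F [-0.5  0.2 -1.6] j7 [ 0.05  0.7   0.21  2.03 -0.34  0.43  0.36]
shift units (tool) [ 0.01  0.01 -0.03]  rot units [ 0.1   0.08 -0.05]
```

jog_arm(
  delta_rot=[
    [0,0,0],
    [0,0,0],
  ],
  translation=[
    [0.1,0,0],
    [0,0,0],
  ],
  claw=[0.4,0.4],
)

```text
time_s: 8.4
eef_pos: [0.5786, -0.1669, 0.0547]
tool_rot: [0.485, 1.557, 0.327]
wrist_force: [-0.5, 0.2, -1.4]
grip_width: 0.0523
```

```bash
python3 st.py .577 -.166 .0545 -.17; 
```

```text
t 8.4 p [ 0.5786 -0.1669  0.0547] grip 0.0523 F [-0.5  0.2 -1.4] j7 [ 0.05  0.7   0.21  2.03 -0.34  0.43  0.36]
shift units (tool) [ 0.    0.02 -0.04]  rot units [ 0.1   0.1  -0.05]
```

jog_arm(
  delta_rot=[
    [0,0,0],
  ],
  translation=[
    [0.15,0,0],
  ],
  claw=[0.4],
)

```text
time_s: 8.5
eef_pos: [0.5792, -0.1673, 0.0532]
tool_rot: [0.479, 1.554, 0.32]
wrist_force: [-9.4, 2.1, 56.9]
grip_width: 0.0522
```

```bash
python3 st.py .577 -.166 .0545 -.17; 
```

```text
t 8.5 p [ 0.5792 -0.1673  0.0532] grip 0.0522 F [-9.4  2.1 56.9] j7 [ 0.06  0.7   0.2   2.03 -0.34  0.42  0.37]
shift units (tool) [-0.03  0.02 -0.06]  rot units [ 0.09  0.12 -0.07]
```

jog_arm(
  delta_rot=[
    [0,0,0],
    [0,0,0],
  ],
  translation=[
    [0,0,0],
    [0,0,0],
  ],
  claw=[0.4,0.4],
)

```text
time_s: 8.7
eef_pos: [0.5799, -0.1676, 0.0551]
tool_rot: [0.421, 1.551, 0.262]
wrist_force: [0.1, 0.1, -1.4]
grip_width: 0.0527
```

```bash
python3 st.py .577 -.166 .0545 -.17; 
```

```text
t 8.7 p [ 0.5799 -0.1676  0.0551] grip 0.0527 F [ 0.1  0.1 -1.4] j7 [ 0.06  0.7   0.2   2.03 -0.34  0.42  0.37]
shift units (tool) [ 0.01  0.03 -0.08]  rot units [ 0.09  0.15 -0.07]
```

jog_arm(
  delta_rot=[
    [0,0.1,-0.05],
    [0,0,0],
    [0,0,0],
    [0,0,0],
    [0,0,0],
    [0,0,0],
    [0,0,0],
  ],
  translation=[
    [0.05,0.03,-0.08],
    [0.05,0,0],
    [0.05,0,0],
    [0.03,0,0],
    [0.03,0,0],
    [0.03,0,0],
    [0,0,0],
  ],
  claw=[0.4,0.4,0.66,0.7,0.8,0.9,1],
)

```text
time_s: 9.4
eef_pos: [0.5768, -0.1661, 0.0448]
tool_rot: [0.076, 1.567, -0.084]
wrist_force: [-0.4, 0.5, 0.0]
grip_width: 0.0856
```

```bash
python3 st.py .577 -.166 .0545 -.17; 
```

```text
t 9.4 p [ 0.5768 -0.1661  0.0448] grip 0.0856 F [-0.4  0.5  0. ] j7 [ 0.05  0.72  0.21  2.03 -0.34  0.42  0.36]
shift units (tool) [-0.24  0.    0.  ]  rot units [ 0.09  0.03 -0.  ]
```

jog_arm(
  delta_rot=[
    [0,0,0],
    [0,0,0],
    [0,0,0],
    [0,0,0],
    [0,0,0],
    [0,0,0],
  ],
  translation=[
    [-0.4,0,0],
    [-0.8,0,0],
    [-0.8,0,0],
    [-0.8,0,0],
    [-0.8,0,0],
    [0,0,0],
  ],
  claw=[1,1,1,1,1,1],
)

```text
time_s: 10.0
eef_pos: [0.5753, -0.1659, 0.1908]
tool_rot: [-3.132, 1.568, 2.992]
wrist_force: [-0.1, 0.1, 0.1]
grip_width: 0.0854
```

```bash
python3 st.py .368 -.291 .2 -.17;python3 w.py w3 
```

```text
t 10.0 p [ 0.5753 -0.1659  0.1908] grip 0.0854 F [-0.1  0.1  0.1] j7 [-0.04  0.52  0.34  1.95 -0.25  0.72  0.28]
shift units (tool) [-0.22 -3.91 -4.62]  rot units [ 0.08 -0.02  0.  ]
[ 0.586 -0.102  0.333] [[ 0.99 -0.15 -0.04]
 [-0.16 -0.95 -0.25]
 [-0.    0.26 -0.97]]
```

View pics/w3.png

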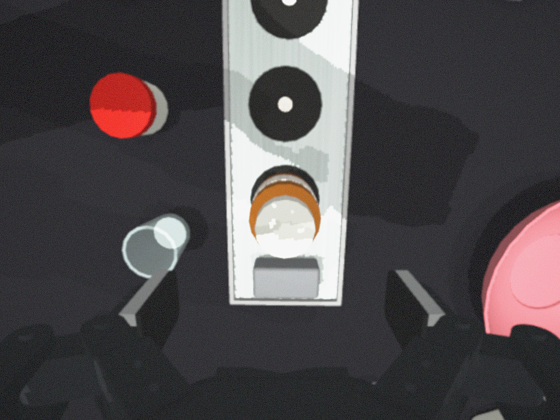

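jog_arm(
  delta_rot=[
    [0,0,0],
    [0,0,0],
    [0,0,0],
    [0,0,0],
    [0,0,0],
    [0,0,0],
    [0,0,0],
    [0,0,0],
  ],
  translation=[
    [0,-0.3,-0.4],
    [0,-0.7,-0.8],
    [0,-0.7,-0.8],
    [0,-0.7,-0.8],
    [0,-0.7,-0.8],
    [0,-0.6,-0.7],
    [0,-0.2,-0.3],
    [0,0,0],
  ],
  claw=[1,1,1,1,1,1,1,1],
)

```text
time_s: 10.85
eef_pos: [0.3594, -0.2902, 0.1822]
tool_rot: [2.933, 1.555, 2.779]
wrist_force: [0.2, -0.3, 0.2]
grip_width: 0.0856
```

```bash
python3 st.py .368 -.291 .19 -.17;python3 w.py w4;  python3 - <<'E'
from m import *
c=pickle.load(open('w4.pkl','rb'))
p=proj(c,(.368,-.291,.074));print(p)
b=blob(c['image'],*p,170,40);print(b,atz(c,b[0],b[1],.074))
E
```

```text
t 10.85 p [ 0.3594 -0.2902  0.1822] grip 0.0856 F [ 0.2 -0.3  0.2] j7 [ 0.31  0.38  0.32  2.24 -0.22  0.56  0.65]
shift units (tool) [-0.2   0.02  0.21]  rot units [ 0.13 -0.13 -0.03]
[ 0.371 -0.227  0.325] [[ 0.99 -0.15 -0.05]
 [-0.15 -0.96 -0.25]
 [-0.01  0.25 -0.97]]
[295.71800464 215.80779913]
(np.float64(294.16030989272946), np.float64(215.86233611442194), np.int32(1678)) [ 0.36684855 -0.2908667   0.074     ]
```

View pics/w4.png

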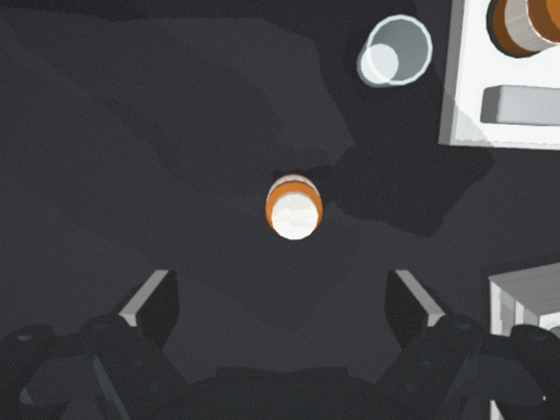

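jog_arm(
  delta_rot=[
    [0,-0.1,0],
    [0,0,0],
    [0,0,0],
    [0,0,0],
    [0,0,0],
  ],
  translation=[
    [0,0,0.2],
    [0.8,-0.08,0],
    [0.8,-0.08,0],
    [0.8,-0.08,0],
    [0,0,0],
  ],
  claw=[1,1,1,1,1],
)

```text
time_s: 11.4
eef_pos: [0.3795, -0.2975, 0.0825]
tool_rot: [0.377, 1.563, 0.236]
wrist_force: [-0.6, 0.7, -0.3]
grip_width: 0.0855
```

```bash
python3 st.py .367 -.291 .02 -.17
```

```text
t 11.4 p [ 0.3795 -0.2975  0.0825] grip 0.0855 F [-0.6  0.7 -0.3] j7 [ 0.43  0.57  0.18  2.28 -0.34  0.31  0.76]
shift units (tool) [ 1.56  0.11 -0.35]  rot units [ 0.24  0.06 -0.03]
```

jog_arm(
  delta_rot=[
    [0.15,0,0],
    [0,0,0],
    [0,0,0],
    [0,0,0],
    [0,0,0],
  ],
  translation=[
    [0,0.1,-0.35],
    [0.5,0,-0.1],
    [0.5,0,-0.1],
    [0.3,0,-0.05],
    [0,0,0],
  ],
  claw=[1,1,1,1,1],
)

```text
time_s: 11.9
eef_pos: [0.3658, -0.2872, 0.0315]
tool_rot: [0.281, 1.556, 0.13]
wrist_force: [0.4, 0.2, -0.5]
grip_width: 0.0853
```

```bash
python3 st.py .367 -.291 .02 -.17
```

```text
t 11.9 p [ 0.3658 -0.2872  0.0315] grip 0.0853 F [ 0.4  0.2 -0.5] j7 [ 0.5   0.66  0.07  2.34 -0.39  0.14  0.79]
shift units (tool) [ 0.29 -0.09  0.04]  rot units [ 0.16  0.12 -0.03]
```

jog_arm(
  delta_rot=[
    [0,0,0],
    [0,0,0],
  ],
  translation=[
    [0.25,-0.08,0],
    [0,0,0],
  ],
  claw=[1,1],
)

```text
time_s: 12.1
eef_pos: [0.3682, -0.2904, 0.0224]
tool_rot: [0.192, 1.554, 0.043]
wrist_force: [0.3, -0.5, 0.6]
grip_width: 0.0852
```

```bash
python3 st.py .367 -.291 .02 -.17
```

```text
t 12.1 p [ 0.3682 -0.2904  0.0224] grip 0.0852 F [ 0.3 -0.5  0.6] j7 [ 0.51  0.68  0.06  2.34 -0.4   0.12  0.81]
shift units (tool) [ 0.06 -0.02 -0.03]  rot units [ 0.17  0.14 -0.03]
```

jog_arm(
  delta_rot=[
    [0,0,0],
    [0,0,0],
    [0,0,0],
    [0,0,0],
    [0,0,0],
    [0,0,0],
    [0,0,0],
  ],
  translation=[
    [0,0,0],
    [0,0,0],
    [0,0,0],
    [0,0,0],
    [0,0,0],
    [0,0,0],
    [0,0,0],
  ],
  claw=[0.75,0.6,0.5,0.35,0.3,0.3,0.3],
)

```text
time_s: 12.8
eef_pos: [0.3695, -0.2907, 0.0248]
tool_rot: [0.113, 1.551, -0.036]
wrist_force: [0.5, 0.1, -1.9]
grip_width: 0.045
```

```bash
python3 st.py .367 -.291 .02 -.17
```

```text
t 12.8 p [ 0.3695 -0.2907  0.0248] grip 0.045 F [ 0.5  0.1 -1.9] j7 [ 0.51  0.67  0.06  2.34 -0.4   0.12  0.81]
shift units (tool) [ 0.12 -0.02 -0.06]  rot units [ 0.18  0.16 -0.02]
```

jog_arm(
  delta_rot=[
    [0,0,0],
    [0,0.1,0],
    [0,0,0],
    [0,0,0],
    [0,0,0],
    [0,0,0],
  ],
  translation=[
    [-0.5,0,0],
    [-0.8,0,0],
    [-0.8,0,0],
    [-0.8,0,0],
    [-0.8,0,0],
    [0,0,0],
  ],
  claw=[0.3,0.3,0.3,0.3,0.3,0.3],
)

```text
time_s: 13.4
eef_pos: [0.3665, -0.2906, 0.1765]
tool_rot: [1.045, 1.565, 0.895]
wrist_force: [0.4, 0.7, -2.6]
grip_width: 0.0448
```

```bash
python3 st.py .5905 -.0835 .175 -.17
```

```text
t 13.4 p [ 0.3665 -0.2906  0.1765] grip 0.0448 F [ 0.4  0.7 -2.6] j7 [ 0.3   0.4   0.34  2.24 -0.27  0.54  0.7 ]
shift units (tool) [0.08 5.95 4.76]  rot units [ 0.17  0.02 -0.04]
```

jog_arm(
  delta_rot=[
    [0,0,0],
    [0,0,0],
    [0.1,0,0],
    [0,0,0],
    [0,0,0],
    [0,0,0],
    [0,0,0],
    [0,0,0],
  ],
  translation=[
    [0,0.3,0.3],
    [0,0.7,0.6],
    [0,0.9,0.7],
    [0,0.9,0.7],
    [0,0.9,0.7],
    [0,0.9,0.7],
    [0,0.7,0.6],
    [0,0,0],
  ],
  claw=[0.3,0.3,0.3,0.3,0.3,0.3,0.3,0.3],
)

```text
time_s: 14.2
eef_pos: [0.5757, -0.1007, 0.1737]
tool_rot: [1.364, 1.565, 1.197]
wrist_force: [-0.3, -0.6, -0.9]
grip_width: 0.0447
```

```bash
python3 st.py .5905 -.0835 .08 -.17
```

```text
t 14.2 p [ 0.5757 -0.1007  0.1737] grip 0.0447 F [-0.3 -0.6 -0.9] j7 [-0.17  0.53  0.37  2.   -0.31  0.67  0.23]
shift units (tool) [2.35 0.47 0.29]  rot units [ 0.03  0.01 -0.04]
```

jog_arm(
  delta_rot=[
    [0,0,0],
    [0,0,0],
    [0,0,0],
    [0,0,0],
    [0,0,0],
    [0,0,0],
  ],
  translation=[
    [0,0.47,0.29],
    [0,0,0],
    [0.7,-0.08,0],
    [0.7,-0.08,0],
    [0.7,-0.08,0],
    [0,0,0],
  ],
  claw=[0.3,0.3,0.3,0.3,0.3,0.3],
)

```text
time_s: 14.8
eef_pos: [0.5857, -0.0931, 0.0828]
tool_rot: [2.371, 1.565, 2.207]
wrist_force: [-0.4, -0.1, -0.5]
grip_width: 0.0443
```

```bash
python3 st.py .5905 -.0835 .055 -.17
```

```text
t 14.8 p [ 0.5857 -0.0931  0.0828] grip 0.0443 F [-0.4 -0.1 -0.5] j7 [-0.12  0.66  0.29  2.03 -0.38  0.5   0.27]
shift units (tool) [0.7  0.25 0.08]  rot units [ 0.04 -0.04 -0.03]
```

jog_arm(
  delta_rot=[
    [0,0,0],
    [0,0,0],
    [0,0,0],
    [0,0,0],
  ],
  translation=[
    [0,0.27,0.1],
    [0.35,0,0],
    [0.35,0,0],
    [0,0,0],
  ],
  claw=[0.3,0.3,0.3,0.3],
)

```text
time_s: 15.2
eef_pos: [0.5921, -0.0828, 0.055]
tool_rot: [2.054, 1.566, 1.888]
wrist_force: [-1.7, 0.7, -1.1]
grip_width: 0.0448
```

```bash
python3 st.py .5905 -.0835 .0475 -.17
```

```text
t 15.2 p [ 0.5921 -0.0828  0.055 ] grip 0.0448 F [-1.7  0.7 -1.1] j7 [-0.12  0.71  0.26  2.03 -0.4   0.45  0.27]
shift units (tool) [ 0.19 -0.02 -0.04]  rot units [ 0.04 -0.02 -0.04]
```

jog_arm(
  delta_rot=[
    [0,0,0],
    [0,0,0],
    [0,0,0],
  ],
  translation=[
    [0.15,-0.03,-0.05],
    [0.07,0,0],
    [0,0,0],
  ],
  claw=[0.3,0.3,0.3],
)

```text
time_s: 15.5
eef_pos: [0.5898, -0.0838, 0.0466]
tool_rot: [1.895, 1.566, 1.729]
wrist_force: [0.8, -0.1, 1.3]
grip_width: 0.0451
```

```bash
python3 st.py .5905 -.0835 .0475 -.17;python3 w.py w5
```

```text
t 15.5 p [ 0.5898 -0.0838  0.0466] grip 0.0451 F [ 0.8 -0.1  1.3] j7 [-0.11  0.72  0.25  2.04 -0.41  0.43  0.28]
shift units (tool) [-0.02  0.01  0.02]  rot units [ 0.04 -0.01 -0.04]
[ 0.6   -0.02   0.189] [[ 0.99 -0.16 -0.04]
 [-0.17 -0.95 -0.25]
 [-0.    0.25 -0.97]]
```

View pics/w5.png

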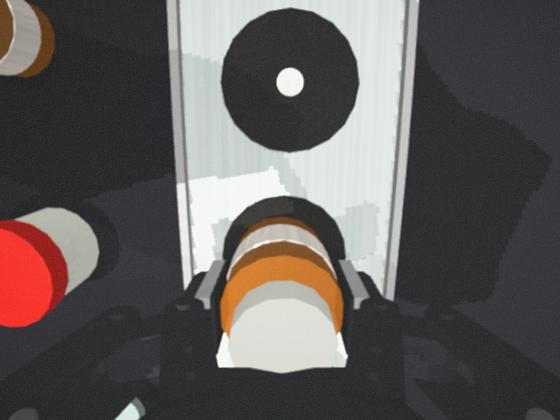

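Bottle 3 looks on the mat (contact force 1.3 N). Release and rise.

jog_arm(
  delta_rot=[
    [0,0,0],
    [0,0,0],
    [0,0,0],
    [0,0,0],
    [0,0,0],
    [0,0,0],
    [0,0,0],
    [0,0,0],
  ],
  translation=[
    [0,0,0],
    [0,0,0],
    [0,0,0],
    [0,0,0],
    [0,0,0],
    [-0.3,0,0],
    [-0.8,0,0],
    [-0.8,0,0],
  ],
  claw=[0.57,0.62,0.7,0.8,0.9,0.9,0.9,1],
)

```text
time_s: 16.35
eef_pos: [0.5881, -0.0844, 0.1226]
tool_rot: [2.669, 1.562, 2.503]
wrist_force: [0.3, -0.5, -0.3]
grip_width: 0.0855
```

jog_arm(
  delta_rot=[
    [0,0,0],
    [0,0,0],
    [0,0,0],
  ],
  translation=[
    [-0.8,0,0],
    [-0.8,0,0],
    [0,0,0],
  ],
  claw=[1,1,1],
)

```text
time_s: 16.65
eef_pos: [0.5897, -0.0855, 0.1952]
tool_rot: [1.873, 1.566, 1.706]
wrist_force: [0.8, -0.2, -0.5]
grip_width: 0.0855
```

```bash
python3 st.py .4735 .049 .19 -.17;python3 w.py w6
```

```text
t 16.65 p [ 0.5897 -0.0855  0.1952] grip 0.0855 F [ 0.8 -0.2 -0.5] j7 [-0.22  0.51  0.4   1.95 -0.3   0.73  0.19]
shift units (tool) [ 0.15  2.83 -3.42]  rot units [ 0.02 -0.01 -0.04]
[ 0.6   -0.022  0.338] [[ 0.99 -0.16 -0.04]
 [-0.17 -0.95 -0.25]
 [-0.    0.25 -0.97]]
```

View pics/w6.png

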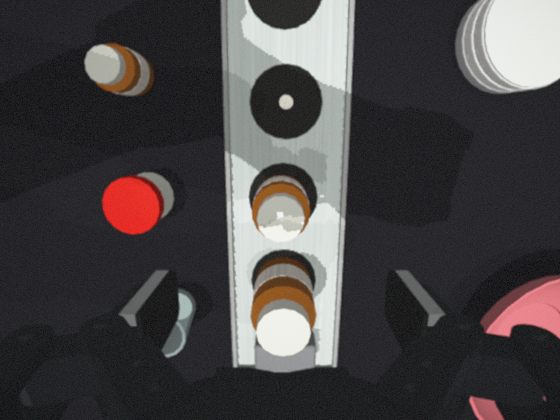

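Bottles 3 and 4 stand on mats b and a. Now bottle 2.

jog_arm(
  delta_rot=[
    [0,0,0],
    [0,0,0],
    [0,0,0],
    [0,0,0],
    [0,0,0],
    [0,0,0],
    [0,0,0],
  ],
  translation=[
    [0,0.4,-0.4],
    [0,0.7,-0.8],
    [0,0.7,-0.8],
    [0,0.6,-0.8],
    [0,0.5,-0.6],
    [0,0.1,-0.2],
    [0,0,0],
  ],
  claw=[1,1,1,1,1,1,1],
)

```text
time_s: 17.4
eef_pos: [0.4598, 0.0606, 0.1922]
tool_rot: [2.899, 1.563, 2.731]
wrist_force: [-0.0, 0.4, -0.3]
grip_width: 0.0856
```

```bash
python3 st.py .4735 .049 .09 -.17;python3 w.py w7;  python3 - <<'E'
from m import *
c=pickle.load(open('w7.pkl','rb'))
p=proj(c,(.4735,.049,.06));print(p)
b=blob(c['image'],*p,150,40);print(b,atz(c,b[0],b[1],.06))
E
```

```text
t 17.4 p [0.4598 0.0606 0.1922] grip 0.0856 F [-0.   0.4 -0.3] j7 [-0.56  0.38  0.42  2.24 -0.28  0.58 -0.1 ]
shift units (tool) [ 2.55 -0.23  0.4 ]  rot units [ 0.02 -0.06 -0.01]
[0.471 0.124 0.335] [[ 0.99 -0.16 -0.05]
 [-0.17 -0.95 -0.25]
 [-0.01  0.26 -0.97]]
[301.91463977 219.85492881]
(np.float64(300.780790960452), np.float64(218.445197740113), np.int32(885)) [0.47276943 0.05033235 0.06      ]
```

jog_arm(
  delta_rot=[
    [0,0,0],
    [0,0,0],
    [0,0,0],
    [0,0,0],
    [0,0,0],
    [0,0,0],
  ],
  translation=[
    [0,-0.2,0.4],
    [0,0,0],
    [0.8,-0.05,-0.05],
    [0.8,-0.05,-0.05],
    [0.8,-0.05,-0.05],
    [0,0,0],
  ],
  claw=[1,1,1,1,1,1],
)

```text
time_s: 18.05
eef_pos: [0.4732, 0.0399, 0.0937]
tool_rot: [1.941, 1.569, 1.765]
wrist_force: [-0.6, 0.5, 0.1]
grip_width: 0.0859
```

```bash
python3 st.py .473 .050 .016 -.17
```

```text
t 18.05 p [0.4732 0.0399 0.0937] grip 0.0859 F [-0.6  0.5  0.1] j7 [-0.38  0.55  0.26  2.29 -0.42  0.34  0.06]
shift units (tool) [ 1.94  0.25 -0.05]  rot units [-0.05 -0.01 -0.01]
```

jog_arm(
  delta_rot=[
    [0,0,0],
    [0,0,0],
    [0,0,0],
    [0,0,0],
    [0,0,0],
  ],
  translation=[
    [0,0.25,-0.05],
    [0.6,0,0],
    [0.6,0,0],
    [0.4,0,0],
    [0,0,0],
  ],
  claw=[1,1,1,1,1],
)

```text
time_s: 18.55
eef_pos: [0.4782, 0.0527, 0.0334]
tool_rot: [0.673, 1.562, 0.494]
wrist_force: [-0.4, -0.5, 0.1]
grip_width: 0.0855
```

```bash
python3 st.py .473 .050 .016 -.17
```

```text
t 18.55 p [0.4782 0.0527 0.0334] grip 0.0855 F [-0.4 -0.5  0.1] j7 [-0.32  0.67  0.14  2.31 -0.49  0.18  0.09]
shift units (tool) [ 0.43 -0.09 -0.12]  rot units [-0.08  0.06 -0.04]
```

jog_arm(
  delta_rot=[
    [0,0.05,0],
    [0,0,0],
    [0,0,0],
  ],
  translation=[
    [0.2,-0.09,-0.14],
    [0.25,0,-0.03],
    [0,0,0],
  ],
  claw=[1,1,1],
)

```text
time_s: 18.85
eef_pos: [0.4725, 0.0516, 0.0173]
tool_rot: [0.983, 1.562, 0.805]
wrist_force: [-0.2, -1.1, 0.5]
grip_width: 0.0854
```

```bash
python3 st.py .473 .050 .016 -.17
```

```text
t 18.85 p [0.4725 0.0516 0.0173] grip 0.0854 F [-0.2 -1.1  0.5] j7 [-0.29  0.7   0.1   2.32 -0.51  0.13  0.11]
shift units (tool) [ 0.03 -0.04  0.02]  rot units [-0.07  0.04 -0.06]
```

jog_arm(
  delta_rot=[
    [0,0,0],
    [0,0,0],
    [0,0,0],
    [0,0,0],
    [0,0,0],
    [0,0,0],
    [0,0,0],
    [0,0,0],
  ],
  translation=[
    [0,-0.04,0],
    [0,0,0],
    [0,0,0],
    [0,0,0],
    [0,0,0],
    [0,0,0],
    [0,0,0],
    [0,0,0],
  ],
  claw=[0.75,0.6,0.5,0.4,0.3,0.2,0.2,0.2],
)

```text
time_s: 19.65
eef_pos: [0.4729, 0.0499, 0.019]
tool_rot: [0.881, 1.561, 0.703]
wrist_force: [0.8, -0.3, -0.4]
grip_width: 0.036
```

```bash
python3 st.py .473 .050 .016 -.17
```

```text
t 19.65 p [0.4729 0.0499 0.019 ] grip 0.036 F [ 0.8 -0.3 -0.4] j7 [-0.29  0.69  0.1   2.32 -0.51  0.14  0.12]
shift units (tool) [0.08 0.   0.  ]  rot units [-0.07  0.05 -0.07]
```

jog_arm(
  delta_rot=[
    [0,0,0],
    [0,0,0],
    [0,0,0],
    [0,0,0],
    [0,0,0],
    [0,0,0],
  ],
  translation=[
    [-0.5,0,0],
    [-0.8,0,0],
    [-0.8,0,0],
    [-0.8,0,0],
    [-0.5,0,0],
    [0,0,0],
  ],
  claw=[0.2,0.2,0.2,0.2,0.2,0.2],
)

```text
time_s: 20.25
eef_pos: [0.4709, 0.0485, 0.1585]
tool_rot: [1.285, 1.563, 1.105]
wrist_force: [0.3, 0.3, -1.5]
grip_width: 0.0361
```

```bash
python3 st.py .607 0 .075 -.17
```

```text
t 20.25 p [0.4709 0.0485 0.1585] grip 0.0361 F [ 0.3  0.3 -1.5] j7 [-0.51  0.44  0.4   2.25 -0.37  0.5   0.  ]
shift units (tool) [ 2.09 -0.6   3.56]  rot units [-0.08  0.02 -0.06]
```

jog_arm(
  delta_rot=[
    [0,0,0],
    [0,0,-0.05],
    [0,0,0],
    [0,0,0],
    [0,0,0],
    [0,0,0],
    [0,0,0],
    [0,0,0],
  ],
  translation=[
    [0,-0.1,0.4],
    [0,-0.15,0.7],
    [0,-0.15,0.8],
    [0,-0.1,0.8],
    [0,-0.1,0.6],
    [0,0,0.3],
    [0.5,0,0],
    [0,0,0],
  ],
  claw=[0.2,0.2,0.2,0.2,0.2,0.2,0.2,0.2],
)

```text
time_s: 21.05
eef_pos: [0.609, -0.0003, 0.1314]
tool_rot: [2.87, 1.565, 2.694]
wrist_force: [-0.4, 0.6, -0.6]
grip_width: 0.036
```

```bash
python3 st.py .607 0 .041 -.17
```

```text
t 21.05 p [ 6.090e-01 -3.000e-04  1.314e-01] grip 0.036 F [-0.4  0.6 -0.6] j7 [-0.34  0.62  0.38  1.97 -0.37  0.63  0.1 ]
shift units (tool) [ 2.26 -0.01 -0.04]  rot units [-0.05 -0.05 -0.01]
```

jog_arm(
  delta_rot=[
    [0,0,0],
    [0,0,0],
    [0,0,0],
    [0,0,0],
    [0,0,0],
  ],
  translation=[
    [0.6,-0.05,-0.05],
    [0.6,-0.05,-0.05],
    [0.5,-0.05,-0.03],
    [0.2,0,0],
    [0,0,0],
  ],
  claw=[0.2,0.2,0.2,0.2,0.2],
)

```text
time_s: 21.55
eef_pos: [0.5998, -0.003, 0.0538]
tool_rot: [2.822, 1.561, 2.647]
wrist_force: [0.2, 0.0, -1.0]
grip_width: 0.0362
```

```bash
python3 st.py .607 0 .041 -.17
```

```text
t 21.55 p [ 0.5998 -0.003   0.0538] grip 0.0362 F [ 0.2  0.  -1. ] j7 [-0.28  0.72  0.29  2.03 -0.44  0.47  0.17]
shift units (tool) [0.32 0.1  0.17]  rot units [-0.04 -0.08 -0.03]
```

jog_arm(
  delta_rot=[
    [0,-0.05,0],
    [0,0,0],
    [0,0,0],
    [0,0,0],
  ],
  translation=[
    [0,0.1,0.17],
    [0.2,0,0],
    [0.12,0,0],
    [0,0,0],
  ],
  claw=[0.2,0.2,0.2,0.2],
)

```text
time_s: 21.95
eef_pos: [0.6095, 0.0011, 0.0429]
tool_rot: [1.303, 1.566, 1.129]
wrist_force: [0.1, 0.4, -1.2]
grip_width: 0.0361
```

```bash
python3 st.py .607 0 .041 -.17
```

```text
t 21.95 p [0.6095 0.0011 0.0429] grip 0.0361 F [ 0.1  0.4 -1.2] j7 [-0.27  0.74  0.28  2.01 -0.45  0.45  0.17]
shift units (tool) [ 0.05 -0.04 -0.06]  rot units [-0.03  0.01 -0.04]
```

jog_arm(
  delta_rot=[
    [0,0,0],
    [0,0,0],
    [0,0,0],
    [0,0,0],
    [0,0,0],
    [0,0,0],
    [0,0,0],
  ],
  translation=[
    [0.07,-0.04,-0.06],
    [0,0,0],
    [0,0,0],
    [0,0,0],
    [0,0,0],
    [0,0,0],
    [0,0,0],
  ],
  claw=[0.2,0.2,0.47,0.52,0.6,0.7,0.8],
)

```text
time_s: 22.65
eef_pos: [0.6073, -0.0005, 0.041]
tool_rot: [0.951, 1.565, 0.776]
wrist_force: [0.1, -0.9, 0.1]
grip_width: 0.0686
```

```bash
python3 st.py .607 0 .19 -.17
```

```text
t 22.65 p [ 6.073e-01 -5.000e-04  4.100e-02] grip 0.0686 F [ 0.1 -0.9  0.1] j7 [-0.27  0.74  0.27  2.02 -0.45  0.44  0.17]
shift units (tool) [-3.72  0.03  0.  ]  rot units [-0.04  0.03 -0.04]
```

jog_arm(
  delta_rot=[
    [0,0,0],
    [0,0,0],
    [0,0,0],
    [0,0,0],
    [0,0,0],
    [0,0,0],
  ],
  translation=[
    [-0.3,0,0],
    [-0.8,0,0],
    [-0.8,0,0],
    [-0.8,0,0],
    [-0.8,0,0],
    [0,0,0],
  ],
  claw=[0.9,0.9,1,1,1,1],
)

```text
time_s: 23.25
eef_pos: [0.6059, -0.002, 0.1889]
tool_rot: [1.222, 1.566, 1.047]
wrist_force: [0.0, -0.1, -0.4]
grip_width: 0.0854
```

```bash
python3 st.py .410 .179 .19 -.17; python3 w.py w8
```

```text
t 23.25 p [ 0.6059 -0.002   0.1889] grip 0.0854 F [ 0.  -0.1 -0.4] j7 [-0.38  0.54  0.43  1.94 -0.33  0.73  0.07]
shift units (tool) [-0.02  3.6  -5.61]  rot units [-0.05  0.01 -0.04]
[0.616 0.061 0.332] [[ 0.98 -0.17 -0.04]
 [-0.18 -0.95 -0.25]
 [ 0.    0.25 -0.97]]
```

View pics/w8.png

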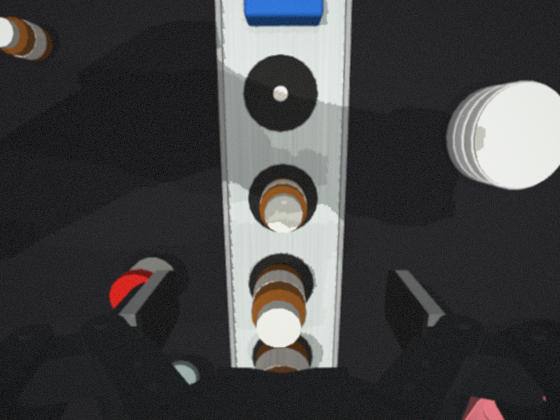

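jog_arm(
  delta_rot=[
    [0,0,0],
    [0,0,0],
    [0,0,0],
    [0,0,0],
    [0,0,0],
    [0,0,0],
    [0,0,0],
    [0,0,0],
  ],
  translation=[
    [0,0.3,-0.4],
    [0,0.5,-0.8],
    [0,0.5,-0.8],
    [0,0.5,-0.8],
    [0,0.5,-0.8],
    [0,0.5,-0.8],
    [0,0.3,-0.5],
    [0,0,0],
  ],
  claw=[1,1,1,1,1,1,1,1],
)

```text
time_s: 24.1
eef_pos: [0.4241, 0.1579, 0.1847]
tool_rot: [-3.064, 1.566, 3.041]
wrist_force: [0.8, 0.1, -0.0]
grip_width: 0.0854
```

```bash
python3 st.py .410 .179 .012 -.17;python3 w.py w9;  python3 - <<'E'
from m import *
c=pickle.load(open('w9.pkl','rb'))
p=proj(c,(.410,.179,.046));print(p)
b=blob(c['image'],*p,150,40);print(b,atz(c,b[0],b[1],.046))
E
```

```text
t 24.1 p [0.4241 0.1579 0.1847] grip 0.0854 F [ 0.8  0.1 -0. ] j7 [-0.82  0.38  0.46  2.27 -0.33  0.56 -0.29]
shift units (tool) [ 4.32  0.46 -0.42]  rot units [-0.06 -0.04  0.  ]
[0.436 0.222 0.327] [[ 0.98 -0.17 -0.05]
 [-0.18 -0.95 -0.25]
 [-0.    0.26 -0.97]]
[261.14978311 184.97054374]
(np.float64(261.3438596491228), np.float64(184.7736842105263), np.int32(570)) [0.41018705 0.17913125 0.046     ]
```

jog_arm(
  delta_rot=[
    [0,0,0],
    [0,0,0],
    [0,0,0],
    [0,0,0],
    [0,0,0],
    [0,0,0],
    [0,0,0],
  ],
  translation=[
    [0,0.46,-0.42],
    [0,0,0],
    [0.7,0,-0.05],
    [0.7,0,-0.05],
    [0.7,0,-0.05],
    [0.4,0,0],
    [0,0,0],
  ],
  claw=[1,1,1,1,1,1,1],
)

```text
time_s: 24.85
eef_pos: [0.4126, 0.1755, 0.0814]
tool_rot: [0.02, 1.569, -0.164]
wrist_force: [0.2, -1.7, 0.1]
grip_width: 0.0856
```

```bash
python3 st.py .410 .179 .012 -.17
```

```text
t 24.85 p [0.4126 0.1755 0.0814] grip 0.0856 F [ 0.2 -1.7  0.1] j7 [-0.7   0.56  0.24  2.36 -0.51  0.27 -0.18]
shift units (tool) [ 1.73  0.07 -0.08]  rot units [-0.12  0.02 -0.  ]
```

jog_arm(
  delta_rot=[
    [0,0,0],
    [0,0,0],
    [0,0,0],
    [0,0,0],
  ],
  translation=[
    [0.5,0.05,-0.08],
    [0.5,0,0],
    [0.4,0,0],
    [0,0,0],
  ],
  claw=[0.9,0.9,0.8,0.8],
)

```text
time_s: 25.25
eef_pos: [0.4142, 0.1755, 0.0253]
tool_rot: [0.212, 1.566, 0.022]
wrist_force: [0.1, 0.3, 0.8]
grip_width: 0.0684
```

```bash
python3 st.py .410 .179 .012 -.17
```

```text
t 25.25 p [0.4142 0.1755 0.0253] grip 0.0684 F [0.1 0.3 0.8] j7 [-0.6   0.67  0.1   2.38 -0.61  0.11 -0.1 ]
shift units (tool) [ 0.33  0.07 -0.12]  rot units [-0.16  0.04 -0.01]
```

jog_arm(
  delta_rot=[
    [0,0.35,-0.2],
    [0,0,0],
    [0,0,0],
  ],
  translation=[
    [0,0.07,-0.12],
    [0.25,0,0],
    [0,0,0],
  ],
  claw=[0.8,0.8,0.8],
)

```text
time_s: 25.55
eef_pos: [0.4124, 0.1776, 0.0168]
tool_rot: [-2.55, 1.531, -2.743]
wrist_force: [-0.6, -0.4, 0.0]
grip_width: 0.0683
```

```bash
python3 st.py .410 .179 .012 -.17; python3 -c "
from rig import arm;print(arm.get_state()['joint_pos'])"
```

```text
t 25.55 p [0.4124 0.1776 0.0168] grip 0.0683 F [-0.6 -0.4  0. ] j7 [-0.63  0.7   0.14  2.35 -0.61  0.17 -0.11]
shift units (tool) [ 0.12  0.03 -0.06]  rot units [-0.19 -0.28  0.18]
[-0.62506487  0.69795695  0.14008279  2.35138692 -0.60649152  0.16634982
 -0.10622888]
```

jog_arm(
  delta_rot=[
    [0,0,0],
    [0,0,0],
  ],
  translation=[
    [0.22,0.03,-0.08],
    [0,0,0],
  ],
  claw=[0.8,0.8],
)

```text
time_s: 25.75
eef_pos: [0.41, 0.1789, 0.0088]
tool_rot: [-2.529, 1.534, -2.722]
wrist_force: [-0.6, -0.0, -0.5]
grip_width: 0.0683
```

```bash
python3 st.py .410 .179 .010 -.17; python3 w.py w10
```

```text
t 25.75 p [0.41   0.1789 0.0088] grip 0.0683 F [-0.6 -0.  -0.5] j7 [-0.61  0.71  0.11  2.36 -0.62  0.13 -0.1 ]
shift units (tool) [-0.03  0.   -0.  ]  rot units [-0.19 -0.25  0.17]
[0.427 0.245 0.15 ] [[ 0.98 -0.18 -0.08]
 [-0.19 -0.94 -0.27]
 [-0.03  0.28 -0.96]]
```

View pics/w10.png

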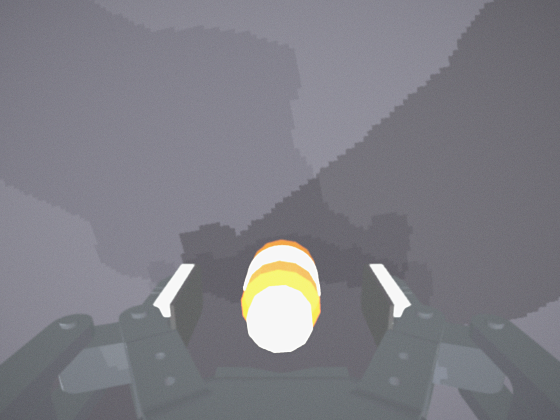

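jog_arm(
  delta_rot=[
    [0,0,0],
    [0,0,0],
    [0,0,0],
    [0,0,0],
    [0,0,0],
    [0,0,0],
    [0,0,0],
    [0,0,0],
  ],
  translation=[
    [0,0,0],
    [0,0,0],
    [0,0,0],
    [0,0,0],
    [0,0,0],
    [0,0,0],
    [0,0,0],
    [0,0,0],
  ],
  claw=[0.65,0.5,0.4,0.35,0.3,0.2,0.1,0.1],
)

```text
time_s: 26.6
eef_pos: [0.4114, 0.1784, 0.0111]
tool_rot: [-2.522, 1.538, -2.715]
wrist_force: [0.3, 0.6, -0.7]
grip_width: 0.0281
```

```bash
python3 st.py .410 .179 .010 -.17
```

```text
t 26.6 p [0.4114 0.1784 0.0111] grip 0.0281 F [ 0.3  0.6 -0.7] j7 [-0.61  0.71  0.12  2.36 -0.62  0.14 -0.1 ]
shift units (tool) [ 0.03  0.01 -0.04]  rot units [-0.2  -0.22  0.15]
```

Gripped at 28 mm. Lift and right the tool.

jog_arm(
  delta_rot=[
    [0,0,0],
    [0,0,0],
    [-0.1,-0.1,0.1],
    [-0.1,-0.1,0.05],
    [0,0,0],
    [0,0,0],
  ],
  translation=[
    [-0.4,0,0],
    [-0.8,0,0],
    [-0.8,0,0],
    [-0.8,0,0],
    [-0.7,0,0],
    [0,0,0],
  ],
  claw=[0.1,0.1,0.1,0.1,0.1,0.1],
)

```text
time_s: 27.2
eef_pos: [0.4139, 0.1789, 0.1545]
tool_rot: [-2.828, 1.565, -2.999]
wrist_force: [0.1, 0.4, -0.4]
grip_width: 0.028
```

```bash
python3 st.py .621 .0905 .08 -.17; python3 w.py w11
```

```text
t 27.2 p [0.4139 0.1789 0.1545] grip 0.028 F [ 0.1  0.4 -0.4] j7 [-0.87  0.44  0.48  2.3  -0.44  0.49 -0.22]
shift units (tool) [ 1.83 -1.3   5.49]  rot units [-0.   -0.05  0.02]
[0.425 0.243 0.297] [[ 0.99 -0.16 -0.05]
 [-0.17 -0.95 -0.26]
 [-0.    0.26 -0.97]]
```

View pics/w11.png

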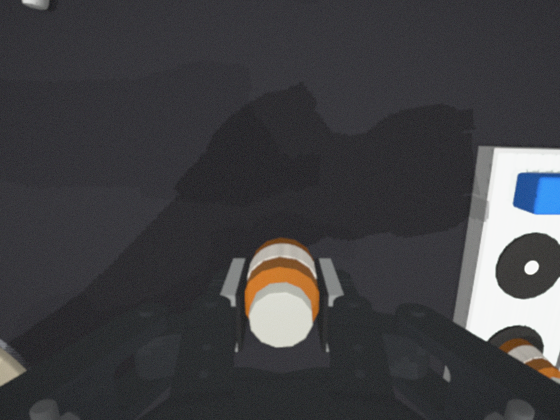

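jog_arm(
  delta_rot=[
    [0,0,0],
    [0,0,0],
    [0,0,0],
    [0,0,0],
    [0,0,0],
    [0,0,0],
    [0,0,0],
    [0,0,0],
  ],
  translation=[
    [0,-0.1,0.4],
    [0,-0.15,0.7],
    [0,-0.2,0.8],
    [0,-0.2,0.8],
    [0,-0.2,0.8],
    [0,-0.2,0.8],
    [0,-0.2,0.8],
    [0,-0.05,0.4],
  ],
  claw=[0.1,0.1,0.1,0.1,0.1,0.1,0.1,0.1],
)

```text
time_s: 28.05
eef_pos: [0.6219, 0.0895, 0.1392]
tool_rot: [-2.871, 1.548, -3.034]
wrist_force: [-0.0, 0.4, -0.1]
grip_width: 0.028
```

```bash
python3 st.py .621 .0905 .05 -.17
```

```text
t 28.05 p [0.6219 0.0895 0.1392] grip 0.028 F [-0.   0.4 -0.1] j7 [-0.52  0.64  0.44  1.91 -0.41  0.71  0.01]
shift units (tool) [2.23 0.03 0.02]  rot units [ 0.06 -0.19  0.05]
```

jog_arm(
  delta_rot=[
    [0,-0.15,0.05],
    [0,0,0],
    [0,0,0],
    [0,0,0],
    [0,0,0],
  ],
  translation=[
    [0,0,0],
    [0.7,0,0],
    [0.7,0,0],
    [0.5,0,0],
    [0,0,0],
  ],
  claw=[0.1,0.1,0.1,0.1,0.1],
)

```text
time_s: 28.55
eef_pos: [0.6183, 0.0886, 0.0542]
tool_rot: [-3.051, 1.562, 3.067]
wrist_force: [-0.5, 0.8, 0.1]
grip_width: 0.0283
```

```bash
python3 st.py .621 .0905 .034 -.17
```

```text
t 28.55 p [0.6183 0.0886 0.0542] grip 0.0283 F [-0.5  0.8  0.1] j7 [-0.46  0.74  0.35  1.97 -0.49  0.52  0.08]
shift units (tool) [0.5  0.06 0.06]  rot units [ 0.04 -0.07  0.01]
```

jog_arm(
  delta_rot=[
    [0,-0.05,0],
    [0,0,0],
    [0,0,0],
    [0,0,0],
  ],
  translation=[
    [0.25,0.06,0.08],
    [0.2,0,0.02],
    [0.08,0,0],
    [0,0,0],
  ],
  claw=[0.1,0.1,0.1,0.1],
)

```text
time_s: 28.95
eef_pos: [0.622, 0.0911, 0.0334]
tool_rot: [2.699, 1.569, 2.534]
wrist_force: [0.9, -0.6, -1.0]
grip_width: 0.0281
```

```bash
python3 st.py .621 .0905 .034 -.17
```

```text
t 28.95 p [0.622  0.0911 0.0334] grip 0.0281 F [ 0.9 -0.6 -1. ] j7 [-0.44  0.77  0.33  1.97 -0.51  0.48  0.09]
shift units (tool) [-0.02 -0.02 -0.02]  rot units [ 0.04 -0.01 -0.01]
```

jog_arm(
  delta_rot=[
    [0,0,0],
    [0,0,0],
    [0,0,0],
    [0,0,0],
    [0,0,0],
    [0,0,0],
    [0,0,0],
    [0,0,0],
  ],
  translation=[
    [0,0,0],
    [0,0,0],
    [0,0,0],
    [0,0,0],
    [0,0,0],
    [0,0,0],
    [-0.3,0,0],
    [-0.8,0,0],
  ],
  claw=[0.36,0.4,0.5,0.6,0.7,0.8,0.8,0.9],
)

```text
time_s: 29.75
eef_pos: [0.6208, 0.0913, 0.0769]
tool_rot: [-3.046, 1.566, 3.072]
wrist_force: [0.6, 0.4, 0.9]
grip_width: 0.0766
```

jog_arm(
  delta_rot=[
    [0,0,0],
    [0,0,0],
    [0,0,0],
    [0,0,0],
    [0,0,0],
    [0,0,0],
    [0,0,0],
    [0,0,0],
  ],
  translation=[
    [-0.8,0,0],
    [-0.8,0,0],
    [-0.8,0,0],
    [0,0,-1],
    [0,0,-1],
    [0,0,-1],
    [0,0,-1],
    [0,0,-1],
  ],
  claw=[1,1,1,1,1,1,1,1],
)

```text
time_s: 30.55
eef_pos: [0.4249, 0.1231, 0.1862]
tool_rot: [0.511, 1.56, 0.341]
wrist_force: [0.5, 1.1, -0.1]
grip_width: 0.0853
```

jog_arm(
  delta_rot=[
    [0,0,0],
    [0,0,0],
    [0,0,0],
    [0,0,0],
    [0,0,0],
    [0,0,0],
    [0,0,0],
    [0,0,0],
  ],
  translation=[
    [0,1,0],
    [0,1,0],
    [0,1,0],
    [0,1,0],
    [0,1,0],
    [0,1,0],
    [0,0.3,0],
    [0,0,0],
  ],
  claw=[1,1,1,1,1,1,1,1],
)

```text
time_s: 31.35
eef_pos: [0.4594, 0.3796, 0.1942]
tool_rot: [1.226, 1.559, 1.055]
wrist_force: [-0.4, -0.3, -0.3]
grip_width: 0.0855
```

```bash
python3 st.py .5 .3 .2 -.17; python3 - <<'E'
from m import *
from rig import arm
L={'b1':(.621,.0905,.046),'b2':(.607,0,.06),'b3':(.5905,-.0835,.074),'b4':(.577,-.166,.088)}
for n in('top','scene'):
    c=arm.camera(n);cv2.imwrite(f'pics/{n}9.png',c['image'][:,:,::-1])
    cr=c['image'][130:290,140:440] if n=='top' else c['image'][130:310,90:390]
    cv2.imwrite(f'pics/{n}9z.png',cv2.resize(cr,None,fx=2.6,fy=2.6,interpolation=cv2.INTER_CUBIC)[:,:,::-1])
    for k,(x,y,h) in L.items():
        p=proj(c,(x,y,.022+h))
        print(n,k,np.round(p,1),end=' ')
        try:
            # cap: white but tray also white; use connected comp in small window
            b=blob(c['image'],*p,190,12);print(np.round(b,1),np.round(atz(c,b[0],b[1],.022+h),4))
        except Exception as e: print(e)
E
```

```text
t 31.35 p [0.4594 0.3796 0.1942] grip 0.0855 F [-0.4 -0.3 -0.3] j7 [-1.14  0.53  0.54  1.97 -0.41  0.73 -0.54]
shift units (tool) [-0.16 -1.79  1.34]  rot units [-0.01  0.03 -0.09]
top b1 [267.4 164. ] [266.8 164.   64. ] [0.6211 0.0921 0.068 ]
top b2 [302.  168.3] [302.7 164.  388. ] [ 0.6184 -0.0018  0.082 ]
top b3 [335.1 173.7] [336.4 170.6 450. ] [ 0.5987 -0.087   0.096 ]
top b4 [368.9 178.1] [369.7 176.2 441. ] [ 0.5818 -0.1682  0.11  ]
scene b1 [314.2 223.5] [315.8 224.2 256. ] [0.6243 0.0927 0.068 ]
scene b2 [273.9 229.2] [276.1 230.6 199. ] [0.6126 0.0023 0.082 ]
scene b3 [234.  233.2] [233.  233.8 212. ] [ 0.591 -0.086  0.096]
scene b4 [192.9 238.3] [191.1 239.5 337. ] [ 0.5785 -0.1703  0.11  ]
```

View pics/top9z.png

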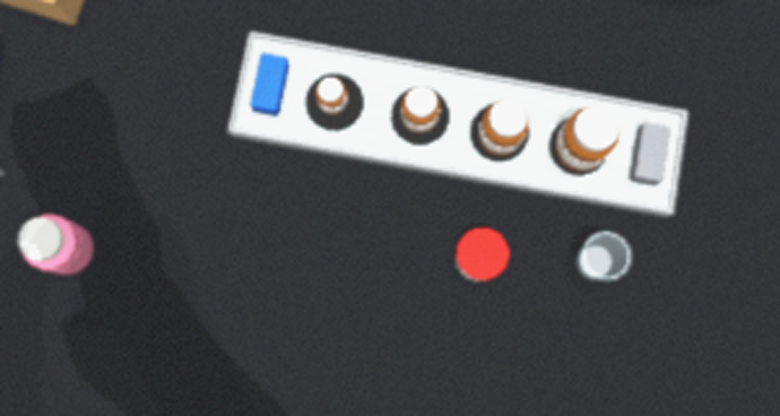

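View pics/scene9z.png

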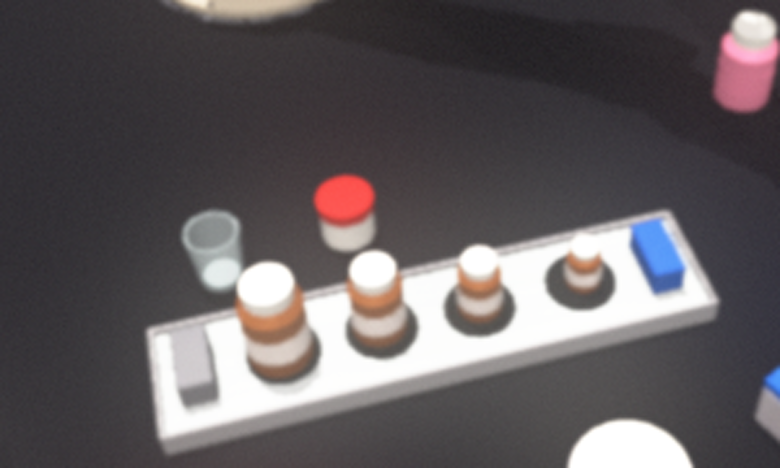

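```bash
python3 - <<'E'
from m import *
T=pickle.load(open('top0.pkl','rb'));S=pickle.load(open('scene0.pkl','rb'))
L={'b1':(.621,.0905,15,33,11.5,46),'b2':(.607,0,19,43,14.5,60),'b3':(.5905,-.0835,23,53,17.5,74),'b4':(.577,-.166,27,63,20.5,88)}
out=[]
for c,n,(x0,y0) in((T,'top9',(235,140)),(S,'scene9',(175,195))):
    k=4.2;im=cv2.imread(f'pics/{n}.png')[y0:y0+70 if n=='top9' else y0+85,x0:x0+170 if n=='top9' else x0+160]
    im=cv2.resize(im,None,fx=k,fy=k,interpolation=cv2.INTER_CUBIC)
    for x,y,r,h,rc,H in L.values():
        for rr,z in((r,0),(rc,H)):
            p=np.array([(proj(c,(x+rr/1e3*np.cos(a),y+rr/1e3*np.sin(a),.022+z/1e3))-(x0,y0)+.5)*k-.5 for a in np.linspace(0,6.28,40)])
            cv2.polylines(im,[np.int32(p)],True,(0,255,0),1)
    out.append(im[:,:670])
cv2.imwrite('pics/ov.png',np.vstack([o[:, :min(o.shape[1] for o in out)] for o in out])[:, :])
E
```

```text
(no output)
```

View pics/ov.png

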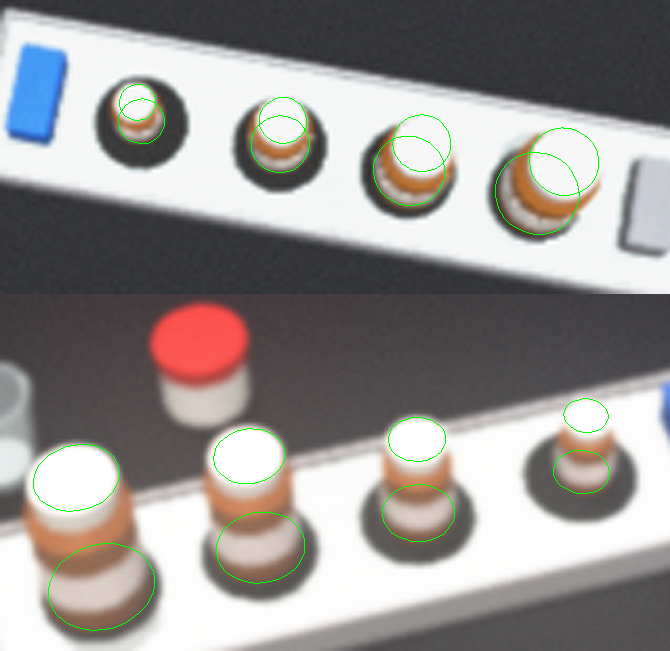

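```bash
python3 -c "
from rig import arm
print(arm.sign_off())"
```

```text
the job is handed in; nothing more can be done
None
```

The four bottles stand on their mats in order, and the job is handed in at about 31.5 s of the 101 s allowed. Sign-off gives no verdict, so I can't confirm the pass itself.

- **Order:** the blue block is beside mat d, so bottle 1 (the smallest) is on mat d, bottle 2 on c, bottle 3 on b and bottle 4 (the largest) on a. The pink look-alike was left alone.
- **Placement:** I drew the ideal foot and cap circles over the final "top" and "scene" pictures. By eye all four bottles fit them to about 2–3 mm, and all stand upright. The gripper is open and well clear.
- **Beaker:** it stands upright, apparently where it was. I compared it with the first pictures by eye only and did not measure it again.

Checks that failed or disagreed:
- **Cap measurement:** the last automatic check on the bottle caps failed for most bottles, because the white caps merged with the white tray. It worked only for bottle 1 in the top view, 1.6 mm off, so the rest relies on the overlay.
- **Contact on placing bottle 4:** the wrist force rose briefly to 57 N as it touched the mat, below the 120 N limit. It was lifted slightly, re-centred and then released.
- **Joint 6:** it came down to its lower limit (about 0.11 rad) on the near pick of bottle 1. I tilted the tool by 0.04 rad there to ease it.

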